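# Set the bearing block's adjuster and lock it

### The arm

A 6-joint arm with a two-finger parallel gripper is mounted at the origin on a cart in front of the work surface, level with it; the furniture and walls round the work are solid. World frame = base frame: x ahead of the robot, y to its left, z up, the work surface at z = 0. Lengths are in m, angles in degrees, forces in N, time in s.
With the tool pointing down it reaches from about 0.325 to 0.85 m from the base axis. Payload 15.5 kg.
Tool frame: the origin (TCP) lies midway between the tips of the shut fingers; the grasp point (between the pads) lies 19 mm behind it; z points along the fingers, y is the line along which they close (so a half turn about z gives the same grasp; the last joint's range is limited). The gripper opens to 91 mm and grips with 3 to 60 N. Pads are 32 mm wide; open, the fingers measure 118 mm over their backs; the gripper's body (76 mm by 178 mm) begins 60 mm behind the grasp point.
Start: joints at [-79.67, 28.281, 77.091, -0, 74.628, -5.472], TCP at [0.17, -0.601, 0.214] pointing down, gripper open.
Joint ranges: [-166.48, 166.48], [-47.26, 123.95], [12.59, 153.08], [-70.14, 250.14], [6.76, 159.57], [-176.63, 176.63]. Speed limits (degrees/s): [108.29, 108.29, 147.25, 172.46, 172.46, 172.46].

### API

Orientations are given as a 3x3 rotation matrix whose columns are the frame's x, y, z axes.
In Python, from bench import ctrl gives the robot as it stands. The module is installed in compiled form; this text tells all that it offers. Calls block until the motion is done:
- ctrl.goto(position, orientation): joint-space move of the TCP to a pose.
- ctrl.move_l(position, vel=0.15, ori=None, contact_N=None): straight line of the TCP; ori=None keeps the orientation; vel is the mean speed in m/s. With contact_N (N) it stops when the force on the tool has changed by that much, and returns True; else False.
- ctrl.movej(angles): joint-space move.
- ctrl.command_gripper(opening): opening from 0.0 (shut) to 1.0 (fully open); the grip force is fixed at half the most; returns when the fingers have stopped.
- ctrl.sleep(seconds).
- ctrl.ik(position, orientation): joint angles nearest the present ones, or None.
- ctrl.read_camera(name): name is "scene" or "top" or "wrist"; returns the picture (420x560x3 uint8, blue, green, red); there is no depth.
- ctrl.camera_params(name): a dict with "fx", "fy", "cx", "cy" (pixels), "pose" (4x4, takes a point from camera to world coordinates); the wrist camera has in their place "T_tool_cam" (4x4, takes a point from camera to tool coordinates, whose origin is the TCP and whose axes are the flange's). Camera axes: x right, y up, looking along -z (the intrinsics and any distortion apply to the point x, -y, -z); pixel columns grow to the right and rows downward; lengths in m; the calibration is good to about 2 mm. The wrist camera is an equidistant fisheye: a pixel r from the principal point sees the ray r / f radians off the axis. A picture is of the moment at which its call begins: read the wrist's pose just before it. camera_params takes no time and is no camera call.
A pose or a line that the arm cannot do raises ctrl.MotionError and nothing moves.
- ctrl.sign_off(): hands the job in; it is judged then, once.
Readings, each from a call of its own:
- ctrl.current_t(): time.
- ctrl.current_q(): joint angles.
- ctrl.current_dq(): joint speeds.
- ctrl.current_effort(): joint torques, N m.
- ctrl.current_tool_pos(): TCP position.
- ctrl.current_eef_rot(): TCP orientation.
- ctrl.current_contact_force(): force on the tool from outside, world axes, zero at the start.
- ctrl.current_wrist_torque(): the same for the moment, N m.
- ctrl.current_grip_width(): opening from 0.0 (shut) to 1.0 (fully open).
- ctrl.current_grasp_force(): force on a finger pad.
Only numpy, scipy, OpenCV 4.12 (cv2) and the standard library are available. Lean on these libraries where they do the work, as an engineer would, in place of code of your own. Each camera call takes 0.05 s, during which the arm holds its last target. There are 200 camera calls.

### The job

Set the clearance of the bearing block on the bench: turn its wing screw clockwise (seen from above) until you feel it bottom and it is snug but not forced, then back it off by one sixth of a turn (60 degrees). Then swing the lock lever round until it rests against its stop, let go, and leave the spare bolt and nut beside the block where they lie.

Things in the scene. Friction and masses are not known exactly. Their poses are not given: they have to be found in the camera images.
- bearing_block: Grey painted bearing block, bolted down (it does not move), 90 mm (x) by 200 mm (y) at the foot, body 70 by 150 mm, flat top 55 mm above the bench. Origin on the bench under the wing screw's axis; z up; the lock lever stands towards its -y.
- wing_grip (a point): Centre of the head of the dark steel wing screw on the block's top. The head is a flat upright bar 42 mm long (x), 10 mm thick (y), 26 mm tall (z); its middle, this point, is 88 mm above the bench on the screw's vertical axis. It turns in place (no visible travel), clockwise seen from above to tighten, against about 0.04 N m, up to 3.1 rad out from its bottom, and stays where it is left.
- collar (a point): Top centre, on the screw's axis, of the round steel collar (48 mm across, top 63 mm above the bench) that the screw runs in. The screw starts 0.4 to 1.3 rad short of bottom; nothing visible tells where that is. At the bottom its resistance rises by about 5 N m per rad: snug is 0.12 N m or more held a moment (0.15 to 0.25 is good); beyond 0.5 N m it is over-tightened.
- lever_pivot (a point): On the vertical pivot axis of the lock lever, 80 mm from the screw's axis towards the block's -y, 67 mm above the bench; frame parallel to the block's.
- lever_knob (a point): Middle of the upright round black knob (16 mm thick, from 71 to 105 mm above the bench) on the end of the lock lever's arm, 70 mm from the pivot; this point is 88 mm above the bench. The arm is 12 mm wide and lies 63 to 71 mm above the bench.
- lock_lever (a joint): Angle of the lock lever, rad: 0 open (arm points to the block's -x), growing counter-clockwise seen from above to 1.57, against its stop pin (arm points to the block's -y). Stiff: about 1.5 N at the knob; it stays where it is left.
- spare_bolt: Loose short hex bolt, 15 by 38 by 13 mm, lying on the bench by the block's +y end; origin under its middle. Leave it.
- spare_nut: Loose nut on a washer, 24 mm across, 9 mm tall, lying on the bench by the block's -y end; origin under its middle. Leave it.

How it is judged:
By the outcome, as a careful person would: the job done as asked, in the order asked, and still so for the second after the job is handed in, with the robot touching nothing.
It also fails if it takes over 64 s, if anything falls off the work surface, if the arm or the gripper's body presses on something with over 40 N, if the wrist force passes 120 N, or if a joint passes its speed limit or range.

## Working session

There is one attempt and no reset: what is moved stays moved. The work goes in short steps, each a Python script; the robot and the scene stay as the last script left them, time stands still between calls to the robot, and variables do not carry over. Pictures are saved under pics/ and viewed, at most 10 in all, crops included, and the job is handed in when it is done.

```bash
mkdir -p pics
python3 - <<'E'
from bench import ctrl
import cv2,numpy as np
for n in("scene","top"):
    cv2.imwrite(f"pics/{n}0.png",ctrl.read_camera(n)); p=ctrl.camera_params(n); print(n,{k:(np.round(v,4).tolist()) for k,v in p.items()})
print(ctrl.camera_params("wrist"),ctrl.current_t(),ctrl.current_wrist_torque(),ctrl.current_contact_force(),ctrl.current_eef_rot())
E
```

```text
scene {'fx': 441.6864, 'fy': 441.6864, 'cx': 274.2863, 'cy': 213.4914, 'pose': [[0.8103, -0.3772, 0.4484, 0.9036], [0.5858, 0.5418, -0.6028, -0.4517], [-0.0156, 0.7511, 0.66, 0.648], [0.0, 0.0, 0.0, 1.0]]}
top {'fx': 491.3202, 'fy': 491.3202, 'cx': 278.4896, 'cy': 211.703, 'pose': [[0.0242, 0.9917, -0.1264, 0.3902], [-0.9994, 0.0208, -0.0284, 0.034], [-0.0255, 0.127, 0.9916, 0.9212], [0.0, 0.0, 0.0, 1.0]]}
{'fx': 325.19226210127806, 'fy': 325.19226210127806, 'cx': 285.1448078027426, 'cy': 210.49597439450807, 'T_tool_cam': array([[ 5.44100354e-04,  9.60605688e-01,  2.77914405e-01,
         7.92448867e-02],
       [ 9.99999730e-01, -3.85426420e-04, -6.25578931e-04,
        -5.80925598e-04],
       [-4.93819125e-04,  2.77914670e-01, -9.60605638e-01,
        -1.70638031e-01],
       [ 0.00000000e+00,  0.00000000e+00,  0.00000000e+00,
         1.00000000e+00]])} 0.1 [ 0.00700875  0.05594612 -0.0576693 ] [ 0.0339031   0.68993535 -0.42394673] [[ 9.62202639e-01  2.72334403e-01 -2.34818577e-04]
 [ 2.72334491e-01 -9.62201970e-01  1.13739577e-03]
 [ 8.38091014e-05 -1.15835441e-03 -9.99999326e-01]]
```

View pics/scene0.png

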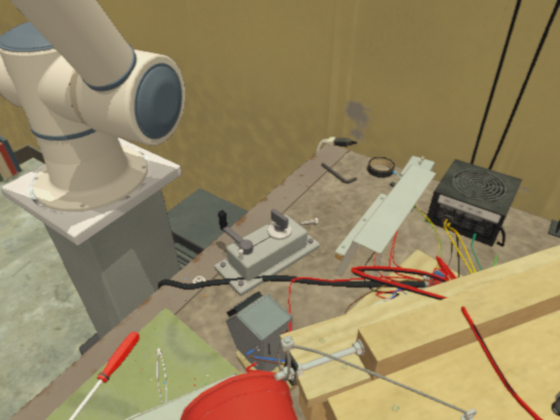

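View pics/top0.png

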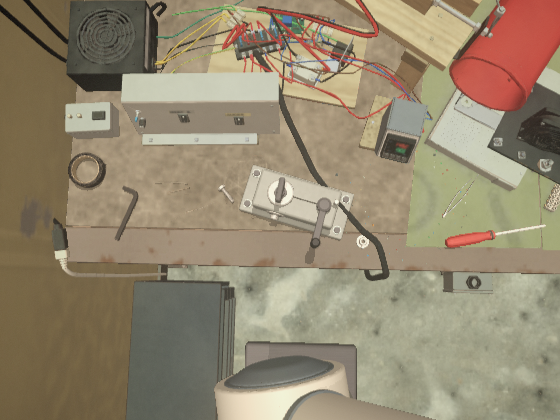

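The scene picture shows the block at about (265,250). In the top picture the collar is near (281,192), the pivot near (323,205) and the knob near (315,243), with the bolt at (226,194) and the nut at (362,241). I'll zoom in and cast rays.

```bash
cat > h.py <<'E'
from bench import ctrl
import cv2,numpy as np
def ray(n,u,v):
    p=ctrl.camera_params(n);T=p["pose"]
    d=T[:3,:3]@np.array([(u-p["cx"])/p["fx"],-(v-p["cy"])/p["fy"],-1]);return T[:3,3],d
def onz(n,u,v,z):
    o,d=ray(n,u,v);return o+d*(z-o[2])/d[2]
def wpose():
    T=np.eye(4);T[:3,:3]=ctrl.current_eef_rot();T[:3,3]=ctrl.current_tool_pos();return T@ctrl.camera_params("wrist")["T_tool_cam"]
def won(T,u,v,z):
    p=ctrl.camera_params("wrist");a=np.array([u-p["cx"],v-p["cy"]]);r=np.hypot(*a);t=r/p["fx"]
    d=T[:3,:3]@np.array([np.sin(t)*a[0]/r,-np.sin(t)*a[1]/r,-np.cos(t)]);o=T[:3,3];return o+d*(z-o[2])/d[2]
E
python3 - <<'E'
from h import *
t=cv2.imread("pics/top0.png");s=cv2.imread("pics/scene0.png")
a=cv2.resize(t[150:270,210:390],None,fx=4.4,fy=4.4,interpolation=3)[:, :800]
cv2.imwrite("pics/a.png",a)
for nm,uv,z in(("collar",(281,192),.063),("pivot",(323,205),.075),("knob",(315,243),.088),("boxTL",(122,76),0),("boxBR",(278,132),0.0)):
    print(nm,onz("top",*uv,z).round(4))
E
```

```text
collar [0.5349 0.055  0.063 ]
pivot [ 0.5115 -0.0188  0.075 ]
knob [ 0.4444 -0.0053  0.088 ]
boxTL [0.7716 0.3763 0.    ]
boxBR [0.6628 0.0651 0.    ]
```

View pics/a.png

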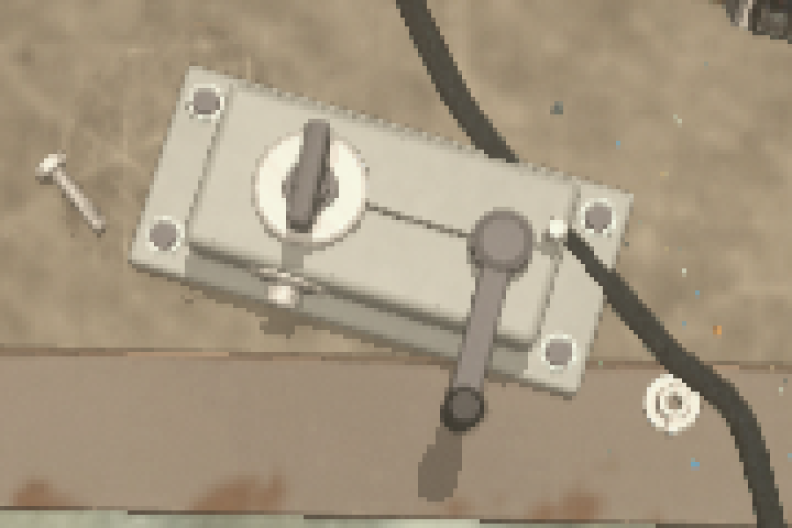

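Run:
```python
from h import *
R=np.array([[1,0,0],[0,-1,0],[0,0,-1.]])
p=[.50,.03,.24]
print(ctrl.ik(p,R)); ctrl.goto(p,R); ctrl.sleep(.3)
T=wpose(); im=ctrl.read_camera("wrist"); np.save("T1.npy",T); cv2.imwrite("pics/w1.png",im)
print(ctrl.current_t(),ctrl.current_q())
M=[]
for i in range(20): M.append(np.r_[ctrl.current_wrist_torque(),ctrl.current_contact_force()]);ctrl.sleep(.01)
print(np.mean(M,0).round(3),np.std(M,0).round(3),ctrl.current_t())
```

```text
[-3.39995604e+00  1.67002665e+01  9.21132344e+01 -2.54444375e-14
  7.11864991e+01  8.66000440e+01]
2.975 [-3.41854352e+00  1.67032051e+01  9.21122593e+01  1.10645074e-03
  7.11865560e+01  8.65963837e+01]
[ 0.021  0.012 -0.001 -0.215 -0.015 -0.09 ] [0.029 0.032 0.032 0.449 0.569 0.516] 3.1417
```

View pics/w1.png

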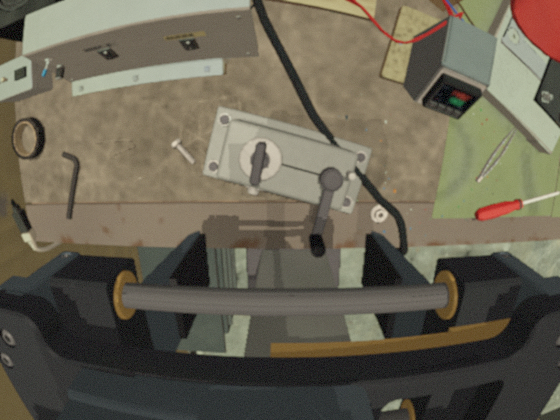

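The wrist picture shows the collar at (260,158), the bar running from about (264,143) to (254,187), the pivot at (331,179) and the knob at (317,245). I'll refine these with masks.

Run:
```python
from h import *
T=np.load("T1.npy");im=cv2.imread("pics/w1.png");g=cv2.cvtColor(im,cv2.COLOR_BGR2GRAY)
def blob(mask,seed):
    n,l,st,c=cv2.connectedComponentsWithStats(mask.astype(np.uint8));
    ys,xs=np.where(l>0);i=np.argmin((xs-seed[0])**2+(ys-seed[1])**2);k=l[ys[i],xs[i]];return np.argwhere(l==k)[:,::-1].astype(np.float32)
# collar: hull of bright ring
b=blob(g>g[130:190,235:290].max()*.86,(245,160));h=cv2.convexHull(b);(e)=cv2.fitEllipse(h)
print("collar px",e,len(b),won(T,*e[0],.063).round(4))
# bar, dark
d=blob(g[:192]<85,(260,155));print("bar px",cv2.minAreaRect(d),len(d))
W=np.array([won(T,u,v,.095)[:2] for u,v in d],np.float32);print("bar W",cv2.minAreaRect(W))
t=cv2.imread("pics/top0.png")
for nm,(u,v),z in(("pivot",(331,179),.075),("knob",(318,242),.1)):print(nm,won(T,u,v,z).round(4))
vis=im[110:270,200:360];cv2.imwrite("pics/w1c.png",cv2.resize(vis,None,fx=3.7,fy=3.7,interpolation=cv2.INTER_CUBIC))
```

```text
collar px ((245.23947143554688, 154.09075927734375), (58.884429931640625, 69.01091003417969), 114.94068908691406) 1367 [0.5417 0.0732 0.063 ]
bar px ((262.0, 162.0), (38.0, 8.0), 90.0) 91
bar W ((0.5369859337806702, 0.05296313017606735), (0.00785208772867918, 0.03769458457827568), 89.13992309570312)
pivot [ 0.5166 -0.0181  0.075 ]
knob [ 0.4555 -0.0035  0.1   ]
```

View pics/w1c.png

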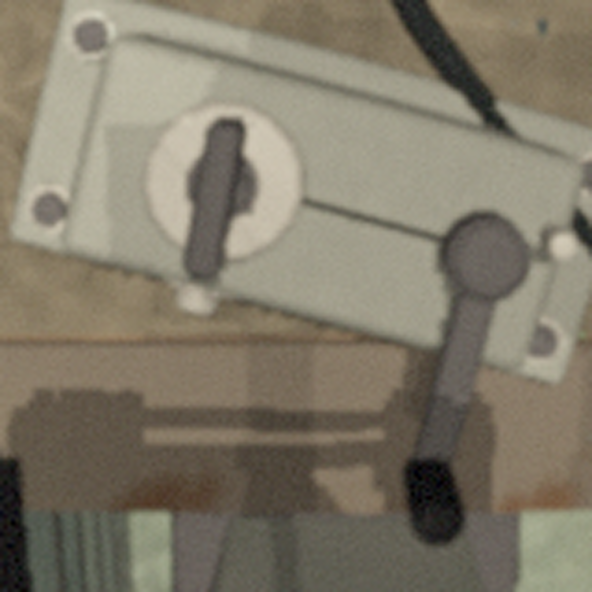

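The crop (3.7x, offset 200,110) shows the collar circle centred at (223.5,181), the bar axis from (230.5,125) to (203.5,268), the pivot disc at (485,256) and the knob's top at (437,518).

Run:
```python
from h import *
T=np.load("T1.npy")
f=lambda u,v,z:won(T,200+u/3.7,110+v/3.7,z)[:2]
c=f(223.5,181,.063);print("collar",c,"diam",np.linalg.norm(f(145,181,.063)-f(302,181,.063)),np.linalg.norm(f(223,102,.063)-f(223,260,.063)),"top cam",onz("top",281,192,.063)[:2], onz("top",210+310/4.4,150+188/4.4,.063))
a=f(230.5,120,.101);b=f(203.5,276,.101);print("bar",a,b,(a+b)/2,np.linalg.norm(a-b),"ang",np.degrees(np.arctan2(*(a-b)[::-1])))
p=f(485,256,.075);k=f(437,518,.105);print("pivot",p,"dist",np.linalg.norm(p-c),"knob",k,np.linalg.norm(k-p))
print("yaw",np.degrees(np.arctan2((p-c)[0],-(p-c)[1])),"arm",np.degrees(np.arctan2(*(p-k)[::-1])))
e=f(120,35,.055)-f(580,160,.055);print("top edge yaw",np.degrees(np.arctan2(*(e)[::-1]))-90)
t=lambda u,v,z:onz("top",210+u/4.4,150+v/4.4,z)[:2]
a=t(318,124,.101);b=t(299,226,.101);print("top cam bar",(a+b)/2,np.linalg.norm(a-b),np.degrees(np.arctan2(*(a-b)[::-1])), "piv",t(501,241,.075),"knob",t(463,409,.105))
```

```text
collar [0.53625791 0.05690108] diam 0.04583065233183916 0.04650213745858452 top cam [0.5349236  0.05497972] [0.53360015 0.05591456 0.063     ]
bar [0.55680491 0.05200849] [0.51580564 0.05966194] [0.53630527 0.05583521] 0.04170749267749403 ang -10.573870348268054
pivot [ 0.5164403  -0.01815881] dist 0.07763198102665426 knob [ 0.4486653  -0.00341121] 0.06936095812391635
yaw -14.78996160080866 arm -12.275994911351251
top edge yaw -15.072562958255304
top cam bar [0.53236655 0.05563341] 0.040435880617962744 -9.057696040907821 piv [ 0.51191648 -0.02025248] knob [ 0.44334817 -0.00483363]
```

Run:
```python
from h import *
a=np.radians(-10);x=-np.array([np.cos(a),np.sin(a),0]);z=np.array([0,0,-1.]);R=np.c_[x,np.cross(z,x),z]
p=[.535,.056,.2];print(ctrl.ik(p,R));ctrl.goto(p,R);ctrl.sleep(.3)
T=wpose(); im=ctrl.read_camera("wrist"); np.save("T2.npy",T); cv2.imwrite("pics/w2.png",im)
pc=lambda P:P
c=im[120:300,185:385];cv2.imwrite("pics/w2c.png",cv2.resize(c,None,fx=3.3,fy=3.3,interpolation=cv2.INTER_CUBIC))
print(ctrl.current_t(),ctrl.current_q().round(1))
```

```text
[-3.85680480e-01  2.21598792e+01  9.04559884e+01 -2.54444375e-14
  6.73841324e+01 -8.03856805e+01]
6.0583 [ -0.4  22.2  90.5   0.   67.4 -80.4]
```

View pics/w2c.png

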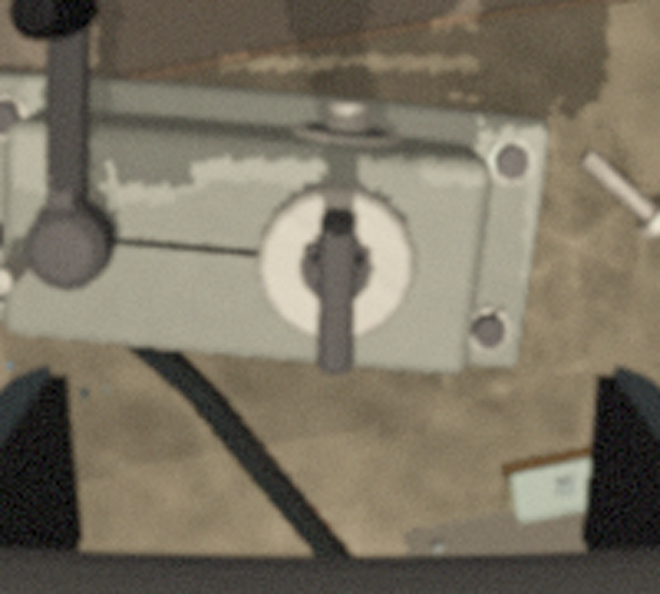

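The second view (3.3x, offset 185,120) shows the collar centred at (336,263.5), the bar's top face from (339,235) to (335,372), and the finger gap centred near 336.

Run:
```python
from h import *
T=np.load("T2.npy")
f=lambda u,v,z:won(T,185+u/3.3,120+v/3.3,z)[:2]
c2=f(336,263.5,.063);a=f(335.3,372,.101);b=f(339,235,.101)
print("collar",c2,np.linalg.norm(f(260,263,.063)-f(412,263,.063)),"bar",(a+b)/2,np.linalg.norm(a-b),np.degrees(np.arctan2(*(a-b)[::-1])))
p=f(66,246,.075);print("pivot",p,np.linalg.norm(p-c2))
c=(c2+[.53626,.0569])/2;ang=-10.5
print(c)
a=np.radians(ang);x=-np.array([np.cos(a),np.sin(a),0]);z=np.array([0,0,-1.]);R=np.c_[x,np.cross(z,x),z]
m=(c2+(np.array([.5363,.0564])))/2
ctrl.move_l([m[0],m[1],.12],.1,ori=R)
print(ctrl.move_l([m[0],m[1],.071],.06,contact_N=8),ctrl.current_tool_pos(),ctrl.current_t())
def rd(n=20):
    M=[]
    for i in range(n): M.append(np.r_[ctrl.current_contact_force(),ctrl.current_wrist_torque()]);ctrl.sleep(.01)
    return np.mean(M,0).round(3)
print(rd());ctrl.command_gripper(0.0);ctrl.sleep(.2);print(rd(),ctrl.current_grip_width()*91,ctrl.current_grasp_force(),ctrl.current_tool_pos(),ctrl.current_t())
```

```text
collar [0.53534665 0.05830965] 0.0450616959558021 bar [0.53674172 0.05816589] 0.037552174029574996 -11.35604370308526
pivot [ 0.51341982 -0.01710852] 0.07854098619830621
[0.53580333 0.05760482]
False [0.53603651 0.05736445 0.07124672] 7.975
[ 0.133 -0.149 -0.258  0.077 -0.142  0.005]
[-0.434 -3.497  0.246 -0.607 -0.048 -0.005] 13.43697503841327 30.000354051589966 [0.53577738 0.0572609  0.07097873] 9.6917
```

```bash
cat >> h.py <<'E'
def rd(n=20):
    M=[]
    for i in range(n): M.append(np.r_[ctrl.current_contact_force(),ctrl.current_wrist_torque()]);ctrl.sleep(.01)
    return np.mean(M,0).round(3)
E
python3 - <<'E'
from h import *
q0=np.array(ctrl.current_q());np.save("q0.npy",q0)
def turn(d):
    q=q0.copy();q[5]+=d;ctrl.movej(q);ctrl.sleep(.05);m=rd(12);print(d,m[[0,1,2,5]],round(ctrl.current_t(),2),flush=True);return abs(m[5])
d=0
for s in (4,10,18): d=s;m=turn(d)
while m<.085 and d<60 and ctrl.current_t()<25: d+=2.5;m=turn(d)
print(ctrl.current_q()[5]-q0[5],ctrl.current_grip_width()*91)
E
```

```text
4 [-0.468 -3.603  0.944  0.032] 10.09
10 [-4.290e-01 -4.158e+00  9.300e-01 -4.000e-03] 10.49
18 [-0.536 -4.589  1.017 -0.008] 10.91
20.5 [-0.596 -5.171  1.105  0.026] 11.31
23.0 [-0.762 -4.987  1.529  0.012] 11.71
25.5 [-0.818 -5.235  1.291  0.015] 12.11
28.0 [-0.717 -5.254  1.547  0.021] 12.51
30.5 [-1.146 -5.229  1.251  0.017] 12.91
33.0 [-1.065 -5.232  1.364  0.016] 13.31
35.5 [-0.848 -5.339  1.594  0.016] 13.71
38.0 [-0.993 -5.489  1.66   0.095] 14.11
37.857238695112684 13.380445888115268
```

Run:
```python
from h import *
q0=np.load("q0.npy");d=38.0;m=0
while m<.15 and d<42:
    d+=.5;q=q0.copy();q[5]+=d;ctrl.movej(q);ctrl.sleep(.1);m=rd(30)[5];print(d,m,ctrl.current_q()[5]-q0[5],round(ctrl.current_t(),2))
ctrl.sleep(.5);print(rd(40))
```

```text
38.5 0.126 38.35701522598861 14.71
39.0 0.142 38.8554824551265 15.31
39.5 0.148 39.35464439186105 15.91
40.0 0.167 39.85575335131847 16.51
[-0.866 -5.483  1.468 -1.023  0.034  0.173]
```

Run:
```python
from h import *
q0=np.load("q0.npy")
for d in(10,-22):
    q=q0.copy();q[5]+=d;ctrl.movej(q);ctrl.sleep(.1);print(rd(),ctrl.current_q()[5]-q0[5])
ctrl.command_gripper(.6);print(ctrl.current_grip_width(),rd())
p=np.array(ctrl.current_tool_pos());p[2]=.2;ctrl.move_l(p,.12);ctrl.sleep(.2)
T=wpose(); im=ctrl.read_camera("wrist"); np.save("T3.npy",T)
c=im[120:300,185:385];cv2.imwrite("pics/w3c.png",cv2.resize(c,None,fx=3.3,fy=3.3,interpolation=cv2.INTER_CUBIC))
print(ctrl.current_t(),ctrl.current_q().round(2))
```

```text
[-3.160e-01 -4.806e+00  1.244e+00 -8.270e-01 -5.000e-02  3.000e-03] 10.047497977058953
[-0.443 -2.601  0.863 -0.364 -0.063 -0.011] -21.93709838034853
0.6027574922188743 [-0.008 -0.349 -0.003  0.111 -0.136  0.008]
21.4917 [-2.5000e-01  2.2270e+01  9.0350e+01 -1.0000e-02  6.7440e+01 -1.0174e+02]
```

View pics/w3c.png

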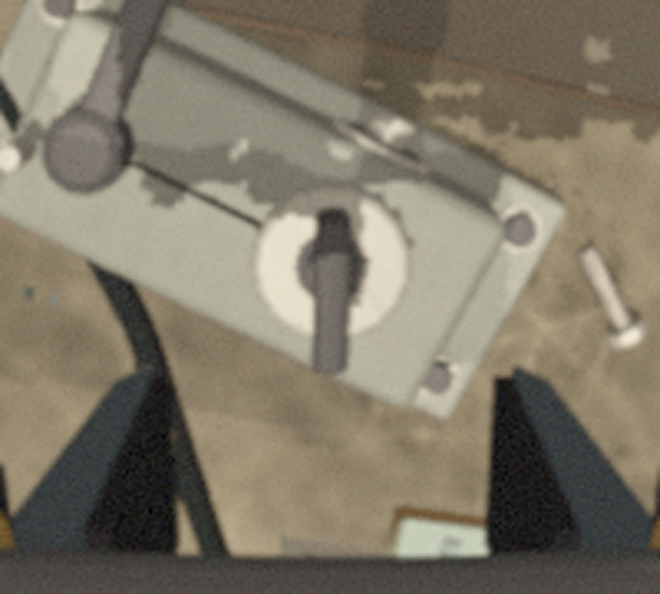

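The screw bar is upright in the picture, from about (336,235) to (330,372), within about 1° of the tool. Next is the lever: I'll cage the knob and sweep it along its arc.

Run:
```python
from h import *
P=np.array([.5153,-.0185])
def pose(phi,z,r=.07):
    a=np.radians(phi);o=np.array([np.cos(a),np.sin(a),0]);x=-o;zz=np.array([0,0,-1.])
    return [P[0]+r*o[0],P[1]+r*o[1],z],np.c_[x,np.cross(zz,x),zz]
p,R=pose(167,.16);ctrl.goto(p,R);ctrl.command_gripper(.32)
print(ctrl.current_q().round(1),ctrl.current_t())
p,R=pose(167,.081);print("down",ctrl.move_l(p,.06,contact_N=6),ctrl.current_tool_pos())
f0=rd();print(f0)
hit=False
for phi in list(range(173,246,8))+list(range(247,268,2)):
    p,R=pose(phi,.081);hit=ctrl.move_l(p,.06,ori=R,contact_N=8);f=rd(8)
    a=np.radians(phi);ft=-f[0]*np.sin(a)+f[1]*np.cos(a);print(phi,hit,f[:3],"tang",round(ft,2),round(ctrl.current_t(),2),flush=True)
    if hit or ft<-8: break
```

```text
[ -8.   18.3 105.2   0.   56.5  95. ] 25.0667
down False [ 0.44731385 -0.00277394  0.08128822]
[ 0.138 -0.058  0.079  0.05   0.036 -0.004]
173 False [ 0.158 -0.026  0.037] tang 0.01 27.04
181 False [-0.004  0.21   0.161] tang -0.21 27.43
189 False [ 0.1    0.38  -0.311] tang -0.36 27.81
197 False [-0.164  0.236  0.069] tang -0.27 28.19
205 False [-0.205 -0.021 -0.12 ] tang -0.07 28.57
213 False [-0.315 -0.087 -0.14 ] tang -0.1 28.96
221 False [-0.132  0.204 -0.125] tang -0.24 29.34
229 False [-0.076  0.008 -0.307] tang -0.06 29.73
237 False [-0.01  -0.087 -0.131] tang 0.04 30.11
245 False [-0.157  0.023 -0.033] tang -0.15 30.49
247 False [-0.869 -0.118 -0.107] tang -0.75 30.81
249 False [-0.654 -0.151 -0.132] tang -0.56 31.12
251 False [-0.194 -0.139  0.207] tang -0.14 31.44
253 False [-0.086 -0.068 -0.016] tang -0.06 31.76
255 False [ 0.104  0.024 -0.126] tang 0.09 32.08
257 False [-0.118 -0.217  0.274] tang -0.07 32.39
259 False [0.022 0.189 0.042] tang -0.01 32.71
261 False [-7.824  2.721  4.177] tang -8.15 33.02
```

Run:
```python
from h import *
ctrl.sleep(.2);print(rd())
P=np.array([.5153,-.0185])
a=np.radians(256);o=np.array([np.cos(a),np.sin(a)]);p=[*(P+.07*o),.081]
ctrl.move_l(p,.05);print(rd()[:3])
p[2]=.17;ctrl.move_l(p,.12)
ctrl.goto([.42,.03,.26],np.array([[1,0,0],[0,-1,0],[0,0,-1.]]));ctrl.sleep(.2)
T=wpose(); im=ctrl.read_camera("wrist"); np.save("T4.npy",T);print(ctrl.current_t())
pp=im[60:220,220:420];cv2.imwrite("pics/w4.png",im);
t=ctrl.read_camera("top");cv2.imwrite("pics/t4.png",cv2.resize(t[150:270,210:390],None,fx=4.4,fy=4.4,interpolation=3))
```

```text
[-7.591  2.822  3.758  0.464  1.319 -0.054]
[ 0.187 -0.113  0.011]
36.4833
```

View pics/w4.png

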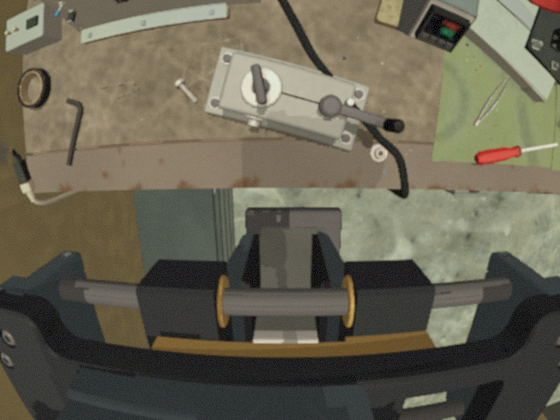

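View pics/t4.png

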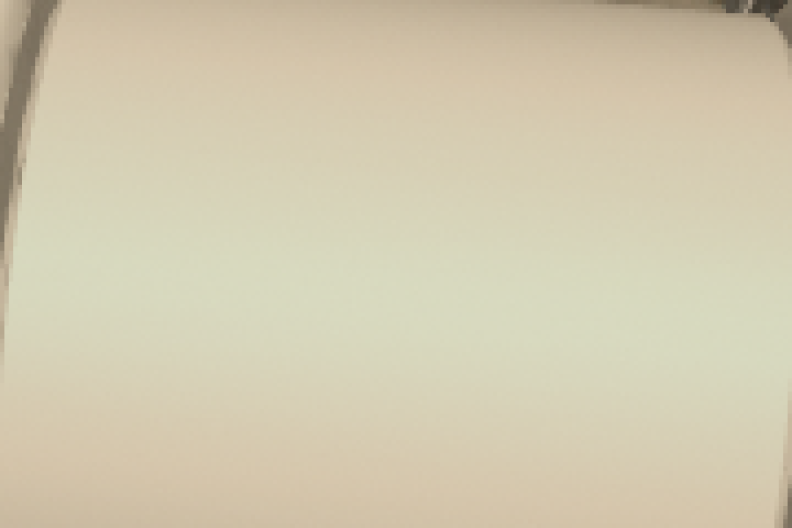

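The wrist view shows the lever arm lying along the block's -y, from the pivot at (331,105) to the knob at (397,126) against the pin. The screw bar, bolt (185,90) and nut (379,153) are as expected; the arm blocks the top view. The job is ready to hand in.

```bash
python3 -c "
from bench import ctrl
print(ctrl.sign_off())"
```

```text
the job is handed in; nothing more can be done
None
```

I've handed the job in at about 36.5 s: the screw was snugged to about 0.17 N m and backed off roughly 60° (tool turned 62° to allow for give in the grip), the lever was pushed against its stop and released, and I left the spare bolt and nut where they lay.

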